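# Knock a jammed beaker out of a trimming chuck

### The arm

A 7-joint arm with a two-finger parallel gripper is mounted at the origin on the work surface. World frame = base frame: x ahead of the robot, y to its left, z up, the work surface at z = 0. Lengths are in m, angles in rad, forces in N, time in s.
With the tool pointing down it reaches from about 0.4 to 0.85 m from the base axis. Payload 4.5 kg.
Tool frame: the origin (TCP) lies between the finger pads; the fingertips stand 11 mm ahead of it and the grasp point (between the pads) lies 8 mm behind it (manip.tip_reach is the z of the fingertips in the tool frame, in m); z points along the fingers, y is the line along which they close (so a half turn about z gives the same grasp; the last joint's range is limited). The gripper opens to 85 mm and grips with 20 to 120 N. Pads are 22 mm wide; open, the fingers measure 114 mm over their backs; the gripper's body (76 mm by 85 mm) begins 54 mm behind the grasp point. The pads swing forward as they close: fully open they stand 13 mm farther back than shut.
Start: joints at [-1.298, 0.689, -0.195, 1.565, 0.157, 0.902, -0.215], TCP at [0.148, 0.607, 0.204] pointing down, gripper open.
Joint ranges: [-3.01, 3.01], [-0.46, 2.08], [-1.47, 1.51], [0.13, 2.56], [-1, 4.14], [0.04, 2.09], [-2.66, 2.66]. Speed limits (rad/s): [2.57, 2.57, 3.14, 3.14, 3.14, 3.14, 3.14].

### API

Orientations are given as a unit quaternion [w, x, y, z].
In Python, from workcell import manip gives the robot as it stands. The module is installed in compiled form; this text tells all that it offers. Calls block until the motion is done:
- manip.reach(position, orientation): joint-space move of the TCP to a pose.
- manip.line_to(position, rot=None, v=0.15, f_stop=None): straight line of the TCP; rot=None keeps the orientation; v is the mean speed in m/s. With f_stop (N) it stops when the force on the tool has changed by that much, and returns True; else False.
- manip.movej(angles): joint-space move.
- manip.ungrasp() and manip.grasp(newtons=None): open the fingers fully, or close them until they stop; newtons is the grip in N (None keeps the last).
- manip.sleep(seconds).
- manip.solve_ik(position, orientation): joint angles nearest the present ones, or None.
- manip.observe(): the state.
- manip.get_image(name): name is "scene" or "top" or "wrist"; returns (picture, depth): 384x512x3 uint8, red, green, blue; 384x512 float32, m along the optical axis (not along the pixel's ray), 0 where there is no reading.
- manip.camera_info(name): a dict with "mtx" (3x3 intrinsics, pixels), "position" and "attitude" of the camera in the world. Camera axes: x right, y down, z forward; pixel columns grow to the right and rows downward; lengths in m; the calibration is good to about 2 mm. A picture is of the moment at which its call begins: read the wrist's pose just before it. camera_info takes no time and is no camera call; for the wrist camera it gives the pose at the moment of the call.
A pose or a line that the arm cannot do raises manip.PlanningError and nothing moves.
- manip.sign_off(): hands the job in; it is judged then, once.
The state is a dict: "clock": time; "joint_positions": joint angles; "joint_vel": joint speeds; "joint_efforts": joint torques, N m; "ee_pos": TCP position; "tool_rot": TCP orientation; "force": force on the tool from outside, world axes, zero at the start; "ft_torque": the same for the moment, N m; "grip_width": opening from 0.0 (shut) to 1.0 (fully open); "finger_force": force on a finger pad.
Only numpy, scipy, OpenCV 4.12 (cv2) and the standard library are available. Lean on these libraries where they do the work, as an engineer would, in place of code of your own. Each camera call takes 0.05 s, during which the arm holds its last target. There are 200 camera calls.

### The job

A glazed beaker has jammed inside the terracotta trimming chuck. Holding the chuck mouth down as it stands, rap its mouth smartly on the middle of the square wooden bat, again and harder if need be, until the beaker drops loose, then lift the chuck straight off, leaving the beaker standing there, and set the empty chuck mouth down in the middle of the round cork mat. Do not touch the beaker with the gripper, do not let the chuck or the beaker fall, and leave the bowl, the jar and the brush alone.

Things in the scene. Friction and masses are not known exactly. Their poses are not given: they have to be found in the camera images.
- chuck_mid (a point): Centre, half-way up, of the trimming chuck: a loose, round, open-ended tapered terracotta sleeve, 130 mm high, standing on its wide mouth on the table. z is its axis, up as it stands. Grip it from above by the straight collar, 54 mm outside diameter, that runs from 25 mm to 65 mm (the top) above this point.
- beaker_mid (a point): Centre, half-way up, of the beaker: white with a blue rim, 70 mm high, upside down (rim at the bottom, 66 mm diameter; foot on top, 40 mm), seen only through the chuck's top opening. Jammed, this point is 10 mm below chuck_mid and the rim 20 mm above the chuck's mouth. Knocked loose, it drops 20 mm and stands on the bat inside the chuck, this point 30 mm below chuck_mid.
- bat_top (a point): Centre of the top face of the bat: a fixed square hardwood board, 160 x 160 mm, 30 mm thick, lying on the table. x and y run along its sides, z up.
- mat_top (a point): Centre of the top face of the fixed round cork mat, 140 mm diameter, 6 mm thick, lying on the table.
- chuck: The chuck again; origin at the centre of its mouth, 65 mm below chuck_mid. About 0.4 kg. Mouth 82 mm outside diameter, tapering to 54 mm where the collar begins, 90 mm above the mouth. Wall 4 mm; both ends open (top opening 46 mm wide).
- beaker: The beaker again; origin at the centre of its rim, 35 mm below beaker_mid. About 0.2 kg. Three springy lumps on the chuck's wall hold its rim: weight, carrying and a gentle set-down do not free it. The chuck's mouth striking the bat at 0.3 to 0.5 m/s does, in one or two raps; a rap may shift it only part way (rap again, from 60 mm or less). Once loose, the chuck lifts off it freely.
- bowl: Loose red bowl, 110 mm diameter, 55 mm high, beyond the work; origin under its centre. Bystander.
- jar: Loose amber jar with black lid, 70 mm diameter, 90 mm high, beyond the work; origin under its centre. Bystander.
- brush: Loose brush lying flat beyond the work, about 200 mm long along its x; origin under its middle. Bystander.
There are look-alikes about, which are no part of the job. There is more than one size of the beaker; the one meant has the size given above.

How it is judged:
By the outcome, as a careful person would: the job done as asked, in the order asked, and still so for the second after the job is handed in, with the robot touching nothing.
It also fails if it takes over 42 s, if anything falls off the work surface, if the arm or the gripper's body presses on something with over 40 N, if the wrist force passes 120 N, or if a joint passes its speed limit or range.

## Working session

There is one attempt and no reset: what is moved stays moved. The work goes in short steps, each a Python script; the robot and the scene stay as the last script left them, time stands still between calls to the robot, and variables do not carry over. Pictures are saved under pics/ and viewed, at most 13 in all, crops included, and the job is handed in when it is done.

```bash
mkdir -p pics
cat > h.py <<'E'
import numpy as np, cv2
from workcell import manip
from scipy.spatial.transform import Rotation as R
def Rq(q): q=np.asarray(q,float); return R.from_quat([q[1],q[2],q[3],q[0]]).as_matrix() if q.size==4 else q
def snap(n):
    ci=manip.camera_info(n); im,d=manip.get_image(n)
    np.savez('last_%s.npz'%n,im=im,d=d,K=ci['mtx'],p=ci['position'],a=ci['attitude']); return im,d
def world(n,u,v,z=None):
    f=np.load('last_%s.npz'%n); K=f['K']; r=np.array([(u-K[0,2])/K[0,0],(v-K[1,2])/K[1,1],1.])
    A=Rq(f['a'])
    if z is None: return f['p']+A@(r*f['d'][int(v),int(u)])
    w=A@r; return f['p']+w*(z-f['p'][2])/w[2]
E
python3 - <<'E'
from h import *
a,_=snap('scene');b,_=snap('top')
cv2.imwrite('pics/s.png',a[:,:,::-1]);cv2.imwrite('pics/t.png',b[:,:,::-1])
o=manip.observe();print(o['clock'],o['ee_pos'],o['tool_rot'],manip.tip_reach,manip.camera_info('top'))
E
```

```text
0.1 [0.14773561 0.60660047 0.202957  ] [-4.71364027e-05  1.19096632e-01  9.92882291e-01 -8.63846844e-04] 0.011 {'mtx': array([[370.9420218 ,   0.        , 249.5222979 ],
       [  0.        , 370.9420218 , 190.85015471],
       [  0.        ,   0.        ,   1.        ]]), 'position': array([ 0.40252303, -0.0628541 ,  0.8885338 ]), 'attitude': array([-0.07237216,  0.70889853, -0.69873391,  0.06321449])}
```

View pics/s.png

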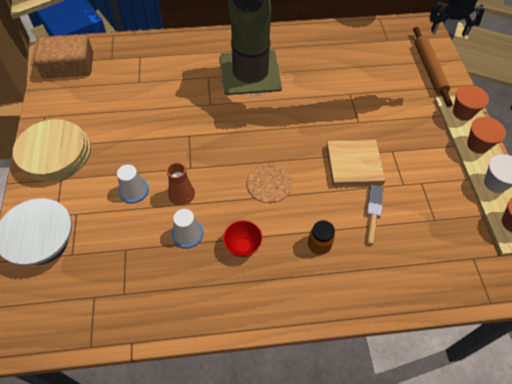

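View pics/t.png

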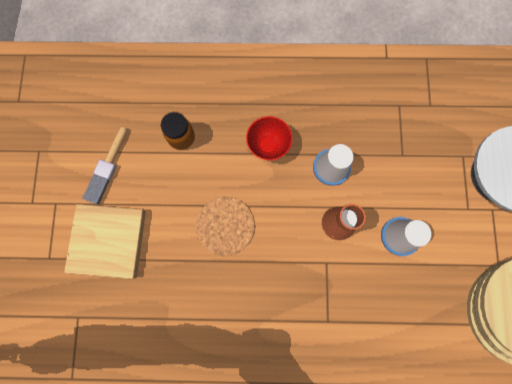

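The scene shows one tapered terracotta chuck, at top-view pixel (340,222) with its opening at (351,217), and white visible inside. What could be mistaken for it:
- **Beaker look-alikes:** free beakers at top (335,165) and (405,236), and a white cup at scene (500,173).
- **Chuck look-alikes:** terracotta pots at scene (470,100), (487,133) and (510,213).
- **Bat look-alike:** the pale board at top (490,310).
- **Mat look-alike:** none. The cork mat is at (226,226) and the square bat at (105,241).

I choose the tapered sleeve at (340,222).

Run:
```python
from h import *
f=np.load('last_top.npz');im=f['im']
c1=cv2.resize(im[190:260,300:440],None,fx=5,fy=5,interpolation=cv2.INTER_CUBIC)
c2=cv2.resize(im[190:290,55:265],None,fx=3.3,fy=3.3,interpolation=cv2.INTER_CUBIC)[:,:700]
c=np.vstack([c1[:, :690],c2[:250,:690]])
cv2.imwrite('pics/crop.png',c[:600,:,::-1])
# depth-based heights
K=f['K'];v,u=np.mgrid[:384,:512];r=np.stack([(u-K[0,2])/K[0,0],(v-K[1,2])/K[1,1],np.ones(u.shape)],-1)*f['d'][...,None]
W=r@Rq(f['a']).T+f['p']
def reg(u0,u1,v0,v1,z0,z1):
    P=W[v0:v1,u0:u1].reshape(-1,3);P=P[(P[:,2]>z0)&(P[:,2]<z1)];(cx,cy),rad=cv2.minEnclosingCircle(P[:,:2].astype(np.float32))
    print(len(P),P.mean(0).round(4),np.round([cx,cy,rad],4)); return P
reg(320,372,200,240,.12,.14)
P=reg(55,150,195,290,.022,.038);print(cv2.minAreaRect(P[:,:2].astype(np.float32)))
reg(190,262,190,262,.003,.02)
for n,b in dict(b1=(310,360,140,190),b2=(378,435,212,260)).items():
    print(n,W[b[2]:b[3],b[0]:b[1],2].max()); 
for p in [(351,217,.13),(340,222,.065),(226,226,.006),(105,241,.03),(333,168,0),(402,236,0)]: print(p,world('top',*p).round(4))
```

```text
218 [ 0.5003 -0.2626  0.1289] [ 0.5007 -0.2625  0.027 ]
4840 [0.4481 0.2833 0.0308] [0.4528 0.2842 0.1135]
((0.4612298309803009, 0.28406575322151184), (0.16168761253356934, 0.18416914343833923), 85.72528076171875)
2870 [0.4894 0.0073 0.0066] [0.491  0.0089 0.1201]
b1 0.8885338036495283
b2 0.8885338036495283
(351, 217, 0.13) [ 0.4981 -0.2606  0.13  ]
(340, 222, 0.065) [ 0.4948 -0.2528  0.065 ]
(226, 226, 0.006) [0.488  0.0047 0.006 ]
(105, 241, 0.03) [0.447  0.2813 0.03  ]
(333, 168, 0) [ 0.6353 -0.2547  0.    ]
(402, 236, 0) [ 0.4709 -0.4134  0.    ]
```

View pics/crop.png

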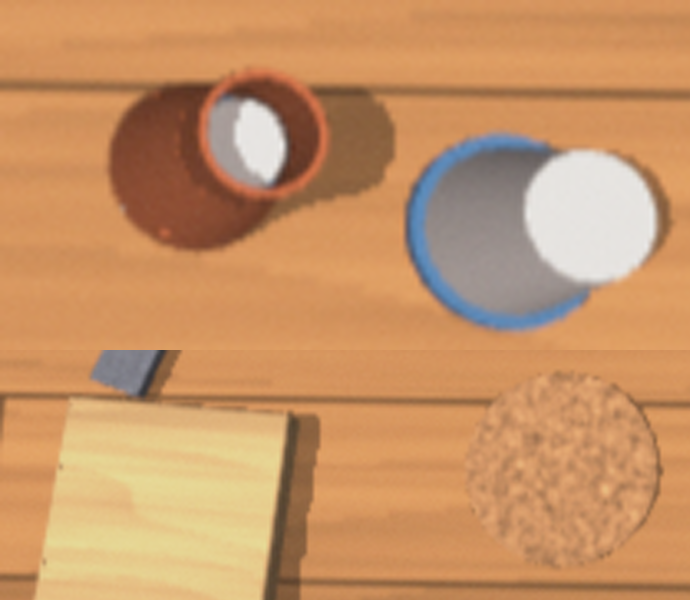

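The crop shows the chuck's collar ring centred at crop (265,133), with the white beaker foot inside. The beaker to its right at (590,215) is a free-standing, larger look-alike. The cork mat is centred near top pixel (225.6,226).

```bash
cat >> h.py <<'E'
R0=R.from_quat([.119097,.992882,0,0])
def down(x,y,off=0):
    a=np.arctan2(y,x)-np.arctan2(.6066,.1477)+off
    q=(R.from_euler('z',a)*R0).as_quat(); return [q[3],q[0],q[1],q[2]]
CH=np.array([.5005,-.2626]);BAT=np.array([.447,.2825]);MAT=np.array([.488,.0057])
E
python3 - <<'E'
from h import *
for n,p in dict(c=CH,b=BAT,m=MAT).items():
    for off in (-.8,-.4,0,.4,.8):
        s=[manip.solve_ik([*p,z],down(*p,off)) for z in (.1,.25)]
        print(n,off,*[None if q is None else np.round(q,2) for q in s])
p=CH
manip.reach([*p,.22],down(*p))
o=manip.observe();print(o['clock'],o['ee_pos'],o['force'])
im,d=snap('wrist');cv2.imwrite('pics/w1.png',im[:,:,::-1])
E
```

```text
c -0.8 [ 0.32  0.76  0.14  1.85 -0.19  0.54 -0.7 ] [ 0.01  0.64  0.69  1.72 -0.48  0.96 -0.4 ]
c -0.4 [ 0.39  0.76  0.02  1.85 -0.03  0.54 -0.46] [ 0.09  0.61  0.54  1.71 -0.37  0.93 -0.11]
c 0 [ 0.46  0.76 -0.1   1.84  0.13  0.55 -0.21] [ 0.17  0.58  0.4   1.71 -0.27  0.91  0.19]
c 0.4 [ 0.53  0.76 -0.22  1.84  0.28  0.57  0.05] [ 0.24  0.56  0.27  1.71 -0.18  0.9   0.5 ]
c 0.8 [ 0.6   0.77 -0.33  1.84  0.41  0.6   0.33] [ 0.31  0.56  0.15  1.7  -0.1   0.89  0.82]
b -0.8 [-0.69  0.73  0.07  1.96 -0.1   0.46 -0.79] [-0.77  0.51  0.18  1.81 -0.12  0.84 -0.76]
b -0.4 [-0.65  0.72 -0.    1.96  0.01  0.46 -0.49] [-0.7   0.5   0.07  1.8  -0.05  0.84 -0.44]
b 0 [-0.6   0.72 -0.08  1.95  0.11  0.47 -0.2 ] [-0.63  0.5  -0.04  1.8   0.02  0.84 -0.11]
b 0.4 [-0.56  0.72 -0.15  1.95  0.21  0.48  0.1 ] [-0.56  0.5  -0.15  1.8   0.09  0.85  0.22]
b 0.8 [-0.51  0.73 -0.23  1.95  0.32  0.5   0.4 ] [-0.49  0.51 -0.25  1.79  0.16  0.86  0.55]
m -0.8 [-0.19  0.7   0.14  2.08 -0.25  0.38 -0.64] [-0.32  0.46  0.33  1.92 -0.21  0.79 -0.67]
m -0.4 [-0.14  0.69  0.06  2.08 -0.1   0.38 -0.39] [-0.25  0.45  0.22  1.92 -0.14  0.78 -0.34]
m 0 [-0.09  0.69 -0.03  2.07  0.04  0.38 -0.14] [-0.18  0.45  0.11  1.92 -0.07  0.78 -0.02]
m 0.4 [-0.04  0.69 -0.11  2.07  0.19  0.39  0.11] [-0.11  0.45  0.01  1.91 -0.    0.78  0.31]
m 0.8 [ 0.02  0.69 -0.2   2.07  0.33  0.41  0.37] [-0.04  0.45 -0.1   1.91  0.06  0.79  0.64]
3.3833 [ 0.50104377 -0.26161808  0.21992008] [-0.14719358  0.22095242 -0.82318785]
```

View pics/w1.png

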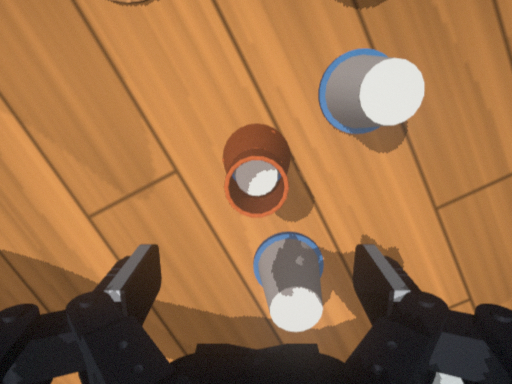

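The wrist view shows the chuck ring at (256,186). The two free beakers are at (390,90) and (296,308), and the fingers come in at the lower left and right. I'll convert the ring pixel to a position as a check.

Run:
```python
from h import *
print(world('wrist',256,186,.13), manip.camera_info('wrist')['position'])
f=np.load('last_wrist.npz');K=f['K'];v,u=np.mgrid[:384,:512];r=np.stack([(u-K[0,2])/K[0,0],(v-K[1,2])/K[1,1],np.ones(u.shape)],-1)*f['d'][...,None]
W=r@Rq(f['a']).T+f['p'];P=W[145:225,215:300].reshape(-1,3);P=P[(P[:,2]>.122)&(P[:,2]<.14)]
print(len(P),P.mean(0),cv2.minEnclosingCircle(P[:,:2].astype(np.float32)))
Q=W[230:335,250:330,2];print(Q.max(), W[308,296], W[90,392])
```

```text
[ 0.49952255 -0.26334936  0.13      ] [ 0.53443846 -0.197726    0.39052096]
1140 [ 0.49921797 -0.26389306  0.12947853] ((0.4992176294326782, -0.2635807991027832), 0.027002939954400063)
0.3905180515205617 [ 0.47091242 -0.40819374  0.09753635] [ 0.63829942 -0.24985162  0.09615231]
```

Run:
```python
from h import *
p=np.array([.4997,-.2633]); q=manip.observe()['tool_rot']
manip.line_to([*p,.102],v=.12)
manip.grasp(90)
o=manip.observe();print(o['clock'],o['ee_pos'],o['grip_width'],o['finger_force'],o['force'])
assert o['finger_force']>30
e=o['ee_pos']
manip.line_to([e[0],e[1],.22],v=.15)
o=manip.observe();print(o['clock'],o['ee_pos'],o['grip_width'],o['force'])
manip.reach([*BAT,.22],down(*BAT))
manip.sleep(.2)
o=manip.observe();print(o['clock'],o['ee_pos'],o['grip_width'],o['force'])
im,d=snap('scene');im2,_=snap('wrist')
cv2.imwrite('pics/g1.png',np.hstack([cv2.resize(im[60:260,240:440],(384,384)),im2[:,64:448]])[:,:,::-1])
```

```text
5.3333 [ 0.49965537 -0.26329634  0.10198034] 0.0023438472640066885 0.0 [ 0.13415261 -0.44342051  0.30064939]Traceback (most recent call last):
  File "<stdin>", line 6, in <module>
AssertionError
```

Run:
```python
from h import *
o=manip.observe();print(o['tool_rot'],o['grip_width'],o['finger_force'],down(.4997,-.2633))
im,d=snap('scene');im2,_=snap('wrist')
cv2.imwrite('pics/g0.png',np.hstack([cv2.resize(im[60:260,100:300],(384,384)),im2[:,64:448]])[:,:,::-1])
```

```text
[-3.14154233e-05  8.55729803e-01  5.17422943e-01 -3.23472693e-05] 0.0023438472640066885 0.0 [np.float64(0.0), np.float64(0.8561809681768778), np.float64(0.5166760587947773), np.float64(0.0)]
```

View pics/g0.png

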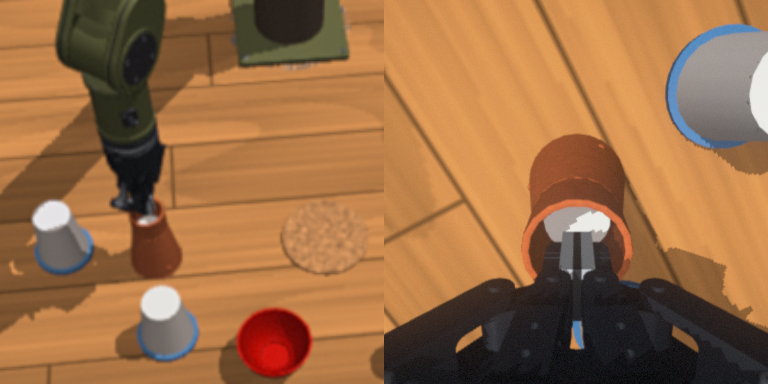

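Run:
```python
from h import *
for px in [(250,235),(257,240),(265,245),(250,262),(262,262),(257,205),(202,243),(312,243),(257,225)]: print('w',px,world('wrist',*px).round(3))
f=np.load('last_wrist.npz');print(f['d'][225:275:5,250], f['d'][225:275:5,264])
for x,y in [(130,205),(135,195),(128,200),(148,213),(150,220),(140,205),(135,207)]:
  u,v=100+x/1.92,60+y/1.92; print('s',(x,y),world('scene',u,v).round(3))
im,d=snap('top');f=np.load('last_top.npz')
np.savez('top2.npz',**f);print(world('top',351,209),world('top',351,217))
c=cv2.resize(im[170:270,290:420],None,fx=5,fy=5,interpolation=cv2.INTER_CUBIC);cv2.imwrite('pics/t2.png',c[:,:,::-1])
```

```text
w (250, 235) [ 0.502 -0.252  0.138]
w (257, 240) [ 0.505 -0.253  0.144]
w (265, 245) [ 0.508 -0.255  0.149]
w (250, 262) [ 0.503 -0.252  0.163]
w (262, 262) [ 0.507 -0.254  0.163]
w (257, 205) [ 0.51  -0.243  0.131]
w (202, 243) [ 0.478 -0.248  0.131]
w (312, 243) [ 0.517 -0.34   0.   ]
w (257, 225) [ 0.498 -0.268  0.089]
[0.1957489  0.19846997 0.14651127 0.1409068  0.13674873 0.13171552
 0.12772326 0.12454587 0.12068897 0.11755925] [0.19833986 0.19828588 0.14624149 0.142186   0.13538472 0.13240507
 0.1283937  0.12404802 0.12117832 0.11909731]
s (130, 205) [ 0.554 -0.275  0.221]
s (135, 195) [ 0.509 -0.274  0.182]
s (128, 200) [ 0.544 -0.278  0.219]
s (148, 213) [ 0.511 -0.261  0.139]
s (150, 220) [ 0.49  -0.264  0.09 ]
s (140, 205) [ 0.534 -0.266  0.191]
s (135, 207) [ 0.542 -0.272  0.198]
[ 0.49470864 -0.22584089  0.26513595] [ 0.49270187 -0.24931793  0.17316111]
```

View pics/t2.png

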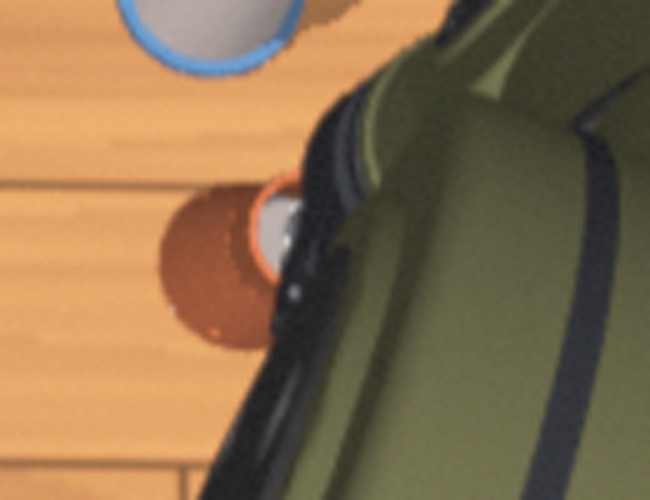

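The fingers closed freely just above the rim. In the wrist depth the fingertips are at z≈0.135, not the nominal 0.091. I'll open them and measure the real fingertip height.

Run:
```python
from h import *
def tips(tag):
    im,d=snap('wrist');o=manip.observe();f=np.load('last_wrist.npz');K=f['K'];v,u=np.mgrid[:384,:512]
    W=(np.stack([(u-K[0,2])/K[0,0],(v-K[1,2])/K[1,1],np.ones(u.shape)],-1)*d[...,None])@Rq(f['a']).T+f['p']
    T=(W-o['ee_pos'])@Rq(o['tool_rot'])   # tool frame
    print(tag,o['ee_pos'],o['grip_width'],o['clock'],f['p'])
    for s in (-1,1):
        m=(d>0)&(s*T[...,1]>.03)&(abs(T[...,1])<.062)&(abs(T[...,0])<.016)&(T[...,2]<.03)
        P=T[m];print(s,len(P),np.percentile(P,[1,50,99],axis=0).round(4).tolist())
    return im
manip.ungrasp()
im=tips('open')
cv2.imwrite('pics/w2.png',im[:,:,::-1])
```

```text
open [ 0.49969503 -0.26328697  0.10198574] 0.9976684562851181 6.3167 [ 0.53327802 -0.19925413  0.27255681]
-1 8810 [[-0.0094, -0.0619, -0.1117], [0.0076, -0.0489, -0.0912], [0.015, -0.0347, -0.0442]]
1 8751 [[-0.0093, 0.0355, -0.1113], [0.0076, 0.0488, -0.0911], [0.0148, 0.0619, -0.0444]]
```

View pics/w2.png

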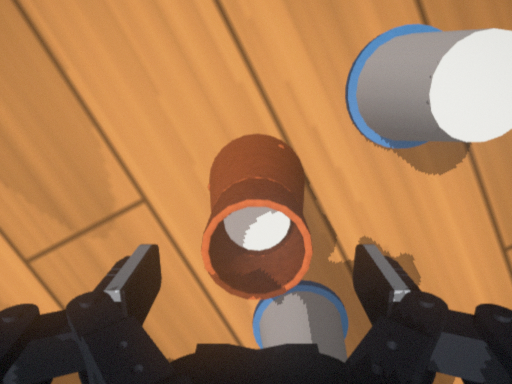

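The open fingertips are at tool z ≈ -0.044 instead of about -0.002. The real fingers therefore sit about 43 mm higher than the nominal TCP says, and laterally they are centred on the ring. I'll go lower by that amount, guarded by force.

Run:
```python
from h import *
hit=manip.line_to([.4997,-.2633,.057],v=.1,f_stop=8)
o=manip.observe();print(hit,o['ee_pos'],o['force'])
if not hit:
    manip.grasp(90)
    o=manip.observe();print(o['clock'],o['ee_pos'],o['grip_width'],o['finger_force'],o['force'])
    assert o['finger_force']>30
    e=o['ee_pos']
    manip.line_to([e[0],e[1],.17],v=.15)
    manip.sleep(.1);o=manip.observe();print(o['clock'],o['ee_pos'],o['grip_width'],o['force'])
    manip.reach([*BAT,.17],down(*BAT))
    manip.sleep(.2)
    o=manip.observe();print(o['clock'],o['ee_pos'],o['grip_width'],o['force'])
    im,d=snap('scene');im2,_=snap('wrist')
    cv2.imwrite('pics/g1.png',np.hstack([cv2.resize(im[60:260,240:440],(384,384)),im2[:,64:448]])[:,:,::-1])
```

```text
False [ 0.49975822 -0.26345945  0.05702613] [ 0.55052211  0.13966768 -0.59408775]
7.325 [ 0.49993512 -0.26344844  0.0579406 ] 0.605293733380507 93.5948330309293 [-0.64717528  0.69006658  4.79670371]
8.325 [ 0.49899155 -0.2628188   0.16868788] 0.6061679116097525 [ 0.61470559  0.24341824 -4.182956  ]
10.5 [0.44756451 0.28164577 0.17002986] 0.604615634242752 [ 0.25977179 -1.62150017 -4.95063804]
```

View pics/g1.png

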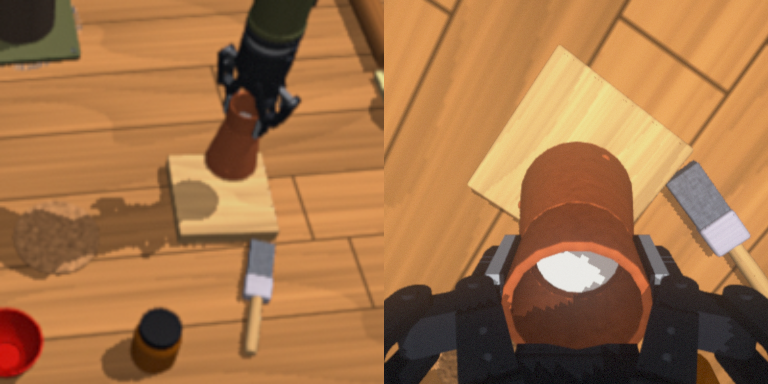

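The chuck is held upright above the bat, with the white foot visible inside. The wrist crop shows the bat corners at top (560,46), right (692,148) and left (468,185). I'll take the bat centre from the left–right diagonal and make the first rap.

```bash
cat >> h.py <<'E'
def rap(c,v,over=.012,h=.06,zc=.0875,fs=25):
    manip.line_to([*c,zc+h],v=.12); manip.sleep(.15)
    o=manip.observe();print('pre',o['clock'],o['ee_pos'].round(4),o['force'].round(2))
    hit=manip.line_to([*c,zc-over],v=v,f_stop=fs)
    o=manip.observe();print('hit',hit,o['clock'],o['ee_pos'].round(4),o['force'].round(1),o['joint_vel'].round(2),o['grip_width'])
    manip.line_to([*c,zc+.003],v=.05)
    manip.line_to([*c,zc+.012],v=.05); manip.sleep(.3)
    o=manip.observe();print('post',o['clock'],o['ee_pos'].round(4),o['force'].round(2))
E
python3 - <<'E'
from h import *
w=[world('wrist',a-320,b,.03) for a,b in [(468,185),(692,148),(560,46)]];print(np.round(w,4))
c=(w[0]+w[1])[:2]/2;print(c, np.linalg.norm(w[0]-w[1]),np.linalg.norm(w[0]-w[2]))
c=BAT*.5+c*.5 if np.linalg.norm(c-BAT)<.012 else BAT
print(c);np.save('c.npy',c)
rap(c,.25)
im,d=snap('wrist');cv2.imwrite('pics/r1.png',im[:,:,::-1])
f=np.load('last_wrist.npz');print(world('wrist',257,270),world('wrist',240,280))
E
```

```text
[[0.3654 0.2116 0.03  ]
 [0.5292 0.3583 0.03  ]
 [0.3761 0.3677 0.03  ]]
[0.44729909 0.28494333] 0.21984716946910302 0.1565096211788117
[0.44714955 0.28372166]
pre 11.0917 [0.4476 0.2839 0.1481] [-1.24  0.04 -5.33]
hit True 11.4083 [0.4494 0.2856 0.0821] [ 0.6 -0.2 -5.3] [-0.   -0.03  0.02  0.01  0.02  0.05 -0.02] 0.6043351502102379
post 12.35 [0.4471 0.2836 0.0993] [ 0.26 -0.09 -2.72]
[0.46509647 0.25577873 0.08988021] [0.45431517 0.25490006 0.10910757]
```

View pics/r1.png

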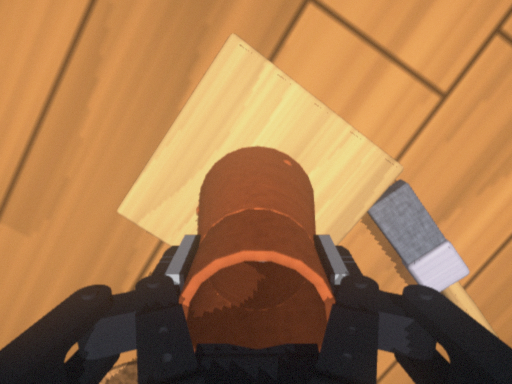

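After the rap, the white foot is no longer visible near the top of the chuck. The measured load fell from 5.3 N to 2.7 N, which matches the beaker coming free. I'll lift slowly straight up with a check part way.

Run:
```python
from h import *
c=np.load('c.npy')
manip.line_to([*c,.125],v=.08);manip.sleep(.2)
o=manip.observe();print(o['clock'],o['ee_pos'],o['force'].round(2))
if o['force'][2]>-4.3:
    manip.line_to([*c,.21],v=.1);manip.sleep(.1)
    o=manip.observe();print(o['clock'],o['ee_pos'],o['force'].round(2))
im,d=snap('scene');im2,_=snap('wrist')
cv2.imwrite('pics/l1.png',np.hstack([cv2.resize(im[60:260,240:440],(384,384)),im2[:,64:448]])[:,:,::-1])
```

```text
13.0667 [0.44676754 0.28350133 0.12453569] [-0.64 -1.14 -3.85]
14.1667 [0.44662501 0.28340837 0.20926474] [ 0.05  0.35 -4.44]
```

View pics/l1.png

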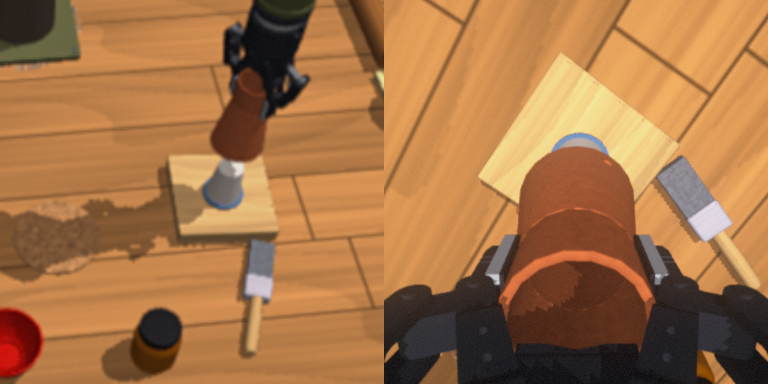

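The beaker stands upright on the bat, at scene crop (222,190), and the chuck is clear above it. Next I move to the mat and set the chuck down under force guard.

Run:
```python
from h import *
c=np.load('c.npy')
manip.line_to([*c,.225],v=.12)
manip.reach([*MAT,.2],down(*MAT))
manip.line_to([*MAT,.08],v=.12)
manip.sleep(.2)
hit=manip.line_to([*MAT,.045],v=.03,f_stop=5)
o=manip.observe();print(hit,o['clock'],o['ee_pos'],o['force'].round(2))
im,d=snap('scene')
cv2.imwrite('pics/p1.png',cv2.resize(im[60:260,180:440],None,fx=3,fy=3)[:,:,::-1])
```

```text
True 17.75 [0.48801589 0.00521594 0.05716279] [-0.27 -0.77  3.88]
```

View pics/p1.png

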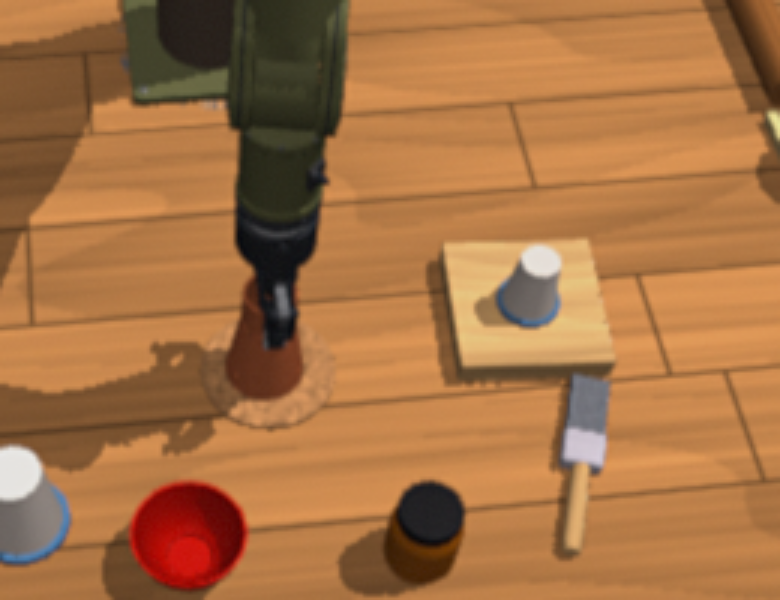

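The chuck is seated in the middle of the cork mat (264,365), and the beaker stands on the bat (530,300). I'll release and retreat straight up.

Run:
```python
from h import *
manip.ungrasp();manip.sleep(.1)
manip.line_to([*MAT,.2],v=.12)
manip.sleep(.3)
im,d=snap('wrist');f=np.load('last_wrist.npz');K=f['K'];v,u=np.mgrid[:384,:512]
W=(np.stack([(u-K[0,2])/K[0,0],(v-K[1,2])/K[1,1],np.ones(u.shape)],-1)*d[...,None])@Rq(f['a']).T+f['p']
P=W[100:230,200:320].reshape(-1,3);P=P[(P[:,2]>.128)&(P[:,2]<.145)]
print(cv2.minEnclosingCircle(P[:,:2].astype(np.float32)),manip.observe()['clock'],manip.observe()['grip_width'])
s,_=snap('scene')
cv2.imwrite('pics/f.png',np.hstack([cv2.resize(s[60:260,240:440],(384,384)),im[:,64:448]])[:,:,::-1])
```

```text
((0.48740553855895996, 0.003481427440419793), 0.02711031585931778) 20.025 0.9976449605022583
```

View pics/f.png

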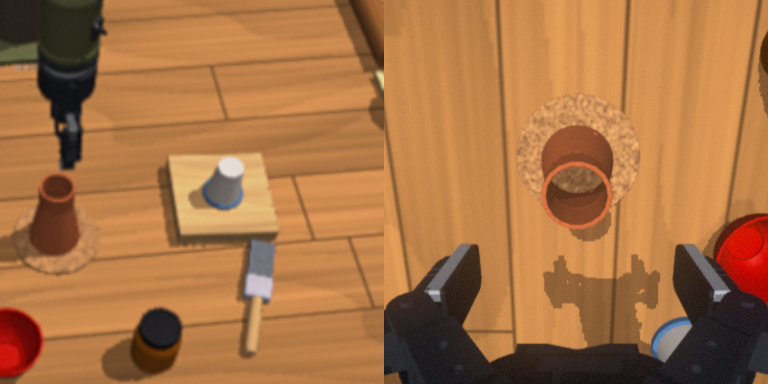

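The empty chuck stands upright and centred on the mat to within about 2 mm, with cork visible through it. The beaker stands on the middle of the bat, and the bowl, jar and brush have not moved.

```bash
python3 -c "
from workcell import manip
print(manip.sign_off())"
```

```text
the job is handed in; nothing more can be done
None
```

Job done and handed in at about 20 s of the 42 s: one rap freed the beaker, which is standing on the bat, and the empty chuck is mouth down in the middle of the cork mat; a first grasp closed on air above the collar (the fingers sit about 43 mm higher than stated) and was corrected.

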